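# Pack the glue-up kit tray

### The arm

A 6-joint arm with a two-finger parallel gripper is mounted at the origin on a cart in front of the work surface, level with it; the furniture and walls round the work are solid. World frame = base frame: x ahead of the robot, y to its left, z up, the work surface at z = 0. Lengths are in m, angles in rad, forces in N, time in s.
With the tool pointing down it reaches from about 0.35 to 0.775 m from the base axis. Payload 5.5 kg.
Tool frame: the origin (TCP) lies midway between the tips of the shut fingers; the grasp point (between the pads) lies grip_point_offset behind it (grip_point_offset is the distance from the TCP to the grasp point, in m); z points along the fingers, y is the direction in which the jaws open and shut (so a half turn about z gives the same grasp; the last joint's range is limited). The gripper opens to 85 mm and grips with 20 to 120 N. Pads are 22 mm wide; open, the fingers measure 114 mm over their backs; the gripper's body (76 mm by 85 mm) begins 54 mm behind the grasp point. The pads swing forward as they close: fully open they stand 13 mm farther back than shut.
Start: joints at [-1.307, 0.313, 0.046, 1.304, 0, 1.431], TCP at [0.226, -0.529, 0.231] pointing down, gripper open.
Joint ranges: [-2.76, 2.76], [-0.86, 1.69], [-1.03, 1.26], [-2.2, 2.34], [-1.47, 1.5], [-3.14, 3.14]. Speed limits (rad/s): [2.57, 2.57, 3.14, 3.14, 3.14, 3.14].

### API

Orientations are given as a unit quaternion [w, x, y, z].
In Python, from workcell import * gives the robot as it stands.
- The arm moves only by the tool send_rows, never from a script. Its argument "series" is one flat list of numbers, 7 for each row, row after row: the shift along the tool's x, y, z in cm, then the turn, a rotation vector about the tool's x, y, z in degrees, then the opening, from 0 (shut) to 1 (fully open). A call has 1 to 10 rows; each row is the pose to reach, as a shift and turn from the pose commanded when the call began, along the tool's axes at that moment; what a row does not reach only later rows make up. A row lasts 1/12 s, in which the tool goes at most 41.7 mm and 7.16 degrees, less where a joint would pass 70% of its speed; a pose out of reach is approached as far as the arm can. A call with a gripper value outside its range is refused whole. The fingers move at their own pace and stop on an object; "newtons" is the grip in N (left out, the last holds). Time passes only in rows, so rows that repeat a pose let the fingers close. It gives the time, the measured TCP pose, the force and the opening at its end, in the units of the state.
- get_state(): the state, without advancing time (a new reading comes with each control period).
- read_camera(name): name is "scene" or "side" or "wrist"; returns the picture (384x512x3 uint8, blue, green, red); there is no depth.
- camera_info(name): a dict with "K" (3x3 intrinsics, pixels), "xyz" and "attitude" of the camera in the world. Camera axes: x right, y down, z forward; pixel columns grow to the right and rows downward; lengths in m; the calibration is good to about 2 mm. A picture is of the moment at which its call begins: read the wrist's pose just before it. camera_info takes no time and is no camera call; for the wrist camera it gives the pose at the moment of the call.
- hand_in(): hands the job in, once; it reports no verdict.
Trained networks look in the newest picture that a camera, given by its name, has taken for a name from the list of things; names that differ only in an ending like _2 or _b are one class to them, and where a whole thing is asked for, a point or a joint stands for the part that bears it (a point fixed in the world has none). Each returns a list of dicts, best first, with "p" (0 to 1); they miss things now and then, are a little off and sometimes report something else, mostly with a low value. They report only what shows in the picture. A call takes as long as a camera call.
- silhouettes(camera, label): "pixels" (384x512 bool, what is visible of it) and "box" ([left, top, width, height] in pixels, round what is visible of it).
The state is a dict: "clock": time; "joint_pos": joint angles; "qvel": joint speeds; "tau": joint torques, N m; "tcp_pos": TCP position; "orientation": TCP orientation; "wrist_force": force on the tool from outside, world axes, zero at the start; "ft_torque": the same for the moment, N m; "finger_gap": finger opening in m.
Only numpy, scipy, OpenCV 4.12 (cv2) and the standard library are available. Lean on these libraries where they do the work, as an engineer would, in place of code of your own. Each camera call takes 0.05 s, during which the arm holds its last target. There are 200 camera calls.

### The job

Pack the kit tray for the next glue-up: from the pieces lying to either side of the tray, lay the long flat block, the smaller squat block, the longest peg and the shortest peg each down flat, the same way up as they lie now, in the pocket of the tray made to its size. The larger squat block and the middle-length peg do not belong to the kit; leave them where they lie, like the offcuts at the back of the bench.

Things in the scene. Friction and masses are not known exactly. Their poses are not given: they have to be found in the camera images.
- flat_block_mid (a point): flat pine block, long and low: 35 x 100 x 22 mm (x, y, z). The point is its centre, half-way up; z is up, y runs along its length, x across it. Belongs in pocket_flat. Loose.
- squat_block_mid (a point): smaller of the two squat pine blocks: 45 x 60 x 40 mm (x, y, z). The point is its centre, half-way up; z is up, y runs along its length, x across it. Belongs in pocket_squat. Loose.
- long_peg_mid (a point): longest of the three square pine pegs, lying: 10 x 90 x 9 mm (x, y, z). The point is its centre, half-way up; z is up, y runs along its length, x across it. Belongs in pocket_long. Loose.
- short_peg_mid (a point): shortest (and thickest) of the three square pine pegs, lying: 13 x 55 x 13 mm (x, y, z). The point is its centre, half-way up; z is up, y runs along its length, x across it. Belongs in pocket_short. Loose.
- pocket_flat_floor (a point): pocket for the flat_block, 47 mm (x) by 112 mm (y) inside, one of four, two by two in a low wooden tray (270 x 214 mm, rim 18 mm high); which is where varies. Grey-lined floor. Point: centre of its floor, 11 mm above the bench; z up, y along, x across. Light walls 8 mm high, 6 mm thick; in the middle of each long side a gap of 41 mm or more lets fingers down beside the thing. Fixed.
- pocket_squat_floor (a point): pocket for the squat_block, 57 mm (x) by 72 mm (y) inside, one of four, two by two in a low wooden tray (270 x 214 mm, rim 18 mm high); which is where varies. Grey-lined floor. Point: centre of its floor, 11 mm above the bench; z up, y along, x across. Light walls 8 mm high, 6 mm thick; in the middle of each long side a gap of 41 mm or more lets fingers down beside the thing. Fixed.
- pocket_long_floor (a point): pocket for the long_peg, 22 mm (x) by 102 mm (y) inside, one of four, two by two in a low wooden tray (270 x 214 mm, rim 18 mm high); which is where varies. Grey-lined floor. Point: centre of its floor, 11 mm above the bench; z up, y along, x across. Light walls 8 mm high, 6 mm thick; in the middle of each long side a gap of 41 mm or more lets fingers down beside the thing. Fixed.
- pocket_short_floor (a point): pocket for the short_peg, 25 mm (x) by 67 mm (y) inside, one of four, two by two in a low wooden tray (270 x 214 mm, rim 18 mm high); which is where varies. Grey-lined floor. Point: centre of its floor, 11 mm above the bench; z up, y along, x across. Light walls 8 mm high, 6 mm thick; in the middle of each long side a gap of 41 mm or more lets fingers down beside the thing. Fixed.
- spare_block_mid (a point): larger of the two squat pine blocks, 50 x 75 x 35 mm: does not belong, must stay where it lies. Point at its centre, y along its length, z up. Loose.
- spare_peg_mid (a point): middle-length square pine peg, 11 x 70 x 11 mm: does not belong, must stay where it lies. Point at its centre, y along its length, z up. Loose.

How it is judged:
By the outcome, as a careful person would: the job done as asked, in the order asked, and still so for the second after the job is handed in, with the robot touching nothing.
It also fails if it takes over 99 s, if anything falls off the work surface, if the arm or the gripper's body presses on something with over 40 N, if the wrist force passes 120 N, or if a joint passes its speed limit or range.

## Working session

There is one attempt and no reset: what is moved stays moved. The work goes in short steps, Python scripts to look and compute and a tool call to move; the robot and the scene stay as the last step left them, time stands still between calls to the robot, and variables do not carry over. Pictures are saved under pics/ and viewed, about 12 in all and at most 16, crops included, and the job is handed in when it is done.

Besides the shell and the picture viewer there is one more tool, called by a JSON object that holds its "api" and its "payload". send_rows: Moves the arm, as the interface text tells. Its arguments: {"type":"object","properties":{"series":{"type":"array"},"newtons":{"type":"number"}},"required":["series"]}

```bash
ls; mkdir -p pics; python3 - <<'E'
from workcell import *
import cv2,numpy as np
s=get_state();print({k:np.round(v,3) for k,v in s.items()})
for n in("scene","side","wrist"):
    im=read_camera(n);cv2.imwrite(f"pics/{n}0.png",im);c=camera_info(n);print(n,{k:np.round(v,3).tolist() for k,v in c.items()})
print([k for k in dir() if 'grip' in k])
E
```

```text
pics
{'clock': np.float64(0.0), 'joint_pos': array([-1.307,  0.314,  0.045,  1.304,  0.   ,  1.431]), 'qvel': array([ 0.001, -0.001, -0.001, -0.001, -0.   ,  0.002]), 'tau': array([ 4.0000e-03, -4.8063e+01,  2.9853e+01,  2.0000e-02,  0.0000e+00,
        0.0000e+00]), 'tcp_pos': array([ 0.226, -0.528,  0.23 ]), 'orientation': array([-0.001,  0.98 ,  0.201, -0.   ]), 'wrist_force': array([ 0.278, -0.152, -0.33 ]), 'ft_torque': array([ 0.009, -0.024, -0.013]), 'finger_gap': np.float64(0.086)}
scene {'K': [[392.436, 0.0, 253.174], [0.0, 392.436, 192.27], [0.0, 0.0, 1.0]], 'xyz': [-0.377, 0.505, 0.555], 'attitude': [0.271, -0.445, 0.718, -0.461]}
side {'K': [[389.826, 0.0, 250.585], [0.0, 389.826, 196.475], [0.0, 0.0, 1.0]], 'xyz': [0.211, -0.905, 0.701], 'attitude': [-0.46, 0.869, -0.163, 0.078]}
wrist {'K': [[292.108, 0.0, 259.502], [0.0, 292.108, 195.518], [0.0, 0.0, 1.0]], 'xyz': [0.3, -0.497, 0.373], 'attitude': [0.13, 0.824, -0.544, -0.087]}
['grip_point_offset']
```

```bash
python3 - <<'E'
import cv2,numpy as np
from workcell import *
print(grip_point_offset)
a=[cv2.imread(f"pics/{n}0.png") for n in("scene","side")]
cv2.imwrite("pics/ab.png",cv2.resize(np.vstack(a),(800,1200))[:, :]) 
E
```

```text
0.0187
```

View pics/scene0.png

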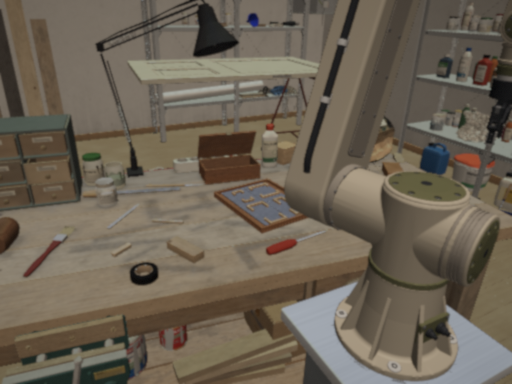

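View pics/side0.png

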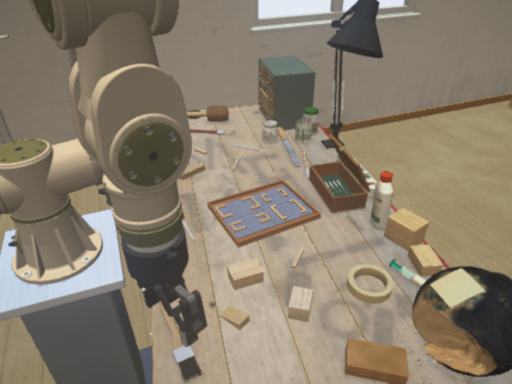

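Scene view: tray at (262,203), pieces on its left at (185,249), (121,249), (168,221). Side view: tray (265,212), blocks at (245,272), (235,316), (300,302) and a peg at (298,257). Next, the networks plus projection.

```bash
cat > h.py <<'E'
from workcell import *
import numpy as np, cv2
from scipy.spatial.transform import Rotation as R
H=dict(flat_block_mid=.022,squat_block_mid=.04,long_peg_mid=.009,short_peg_mid=.013,spare_block_mid=.035,spare_peg_mid=.011,
 pocket_flat_floor=.011,pocket_squat_floor=.011,pocket_long_floor=.011,pocket_short_floor=.011)
def q2R(q): return R.from_quat(np.roll(q,-1)).as_matrix()
def toworld(c,uv,z):
    d=np.c_[np.atleast_2d(uv),np.ones(len(np.atleast_2d(uv)))]@np.linalg.inv(c['K']).T@q2R(c['attitude']).T
    return np.array(c['xyz'])+d*((z-c['xyz'][2])/d[:,2])[:,None]
def topix(c,P):
    p=(np.atleast_2d(P)-c['xyz'])@q2R(c['attitude'])@np.array(c['K']).T
    return p[:,:2]/p[:,2:]
def rect(P):
    (x,y),(w,h),a=cv2.minAreaRect((P[:,:2]*1000).astype(np.float32))
    if w>h: a+=90;w,h=h,w
    # a+90 = direction of long side; return yaw of piece y axis wrt world y in (-90,90]
    yaw=(a+90-90+90)%180-90
    return [round(float(v),1) for v in(x,y,w,h,yaw)]  # mm, deg; long axis dir = yaw from +y
def look(cam,names=H,pmin=.3,save=None):
    im=read_camera(cam);c=camera_info(cam)
    if save: cv2.imwrite(f'pics/{save}.png',im)
    for n in names:
        for d in silhouettes(cam,n):
            if d['p']<pmin: continue
            v,u=np.nonzero(d['pixels'])
            P=toworld(c,np.c_[u,v]+0.0,H[n]*.5 if 'pocket' not in n else H[n])
            print(cam,n,round(d['p'],2),'box',[int(b) for b in d['box']],'rect',rect(P))
    return im,c
E
python3 -c "
from h import *
look('scene');look('side')"
```

```text
scene flat_block_mid 0.97 box [167, 235, 39, 28] rect [420.9, 271.7, 55.1, 124.8, -68.6]
scene short_peg_mid 0.67 box [111, 242, 17, 14] rect [491.4, 410.5, 23.1, 59.5, 31.0]
scene pocket_flat_floor 0.78 box [248, 202, 40, 25] rect [507.9, 3.7, 86.6, 132.1, -83.6]
scene pocket_flat_floor 0.7 box [244, 180, 41, 23] rect [629.8, -68.5, 88.2, 129.8, -84.2]
scene pocket_long_floor 0.84 box [270, 195, 29, 24] rect [517.4, -67.6, 64.0, 144.9, 81.7]
scene pocket_short_floor 0.73 box [225, 184, 37, 25] rect [623.5, 16.2, 82.3, 120.3, -83.7]
side flat_block_mid 0.51 box [178, 163, 26, 17] rect [425.2, 271.2, 56.2, 120.3, -62.5]
side squat_block_mid 0.7 box [292, 288, 18, 33] rect [509.1, -399.0, 46.3, 87.8, -35.9]
side long_peg_mid 0.41 box [231, 158, 6, 12] rect [588.0, 266.1, 14.0, 88.3, -32.8]
side short_peg_mid 0.61 box [199, 149, 6, 7] rect [497.4, 408.5, 18.3, 45.1, 24.8]
side spare_block_mid 0.39 box [250, 187, 49, 20] rect [626.2, 4.5, 87.7, 123.0, -81.7]
side spare_peg_mid 0.65 box [289, 249, 13, 20] rect [575.9, -254.2, 15.3, 76.0, -45.2]
side pocket_flat_floor 0.63 box [214, 195, 47, 25] rect [504.8, 1.8, 89.6, 131.8, -84.5]
side pocket_flat_floor 0.59 box [265, 198, 48, 24] rect [637.9, -68.1, 89.0, 130.7, -83.8]
side pocket_squat_floor 0.62 box [267, 200, 44, 21] rect [636.9, -66.4, 86.6, 125.5, -82.5]
side pocket_long_floor 0.69 box [225, 210, 49, 24] rect [510.2, -85.7, 86.1, 123.1, -82.6]
side pocket_short_floor 0.44 box [267, 197, 48, 26] rect [637.8, -68.2, 90.0, 127.7, -83.1]
```

```bash
cat >> h.py <<'E'
def state_pose():
    s=get_state(); return np.array(s['tcp_pos']),q2R(s['orientation']),s
def down(psi): return R.from_euler('z',psi,degrees=True).as_matrix()@np.diag([1.,-1,-1])
def plan(xyz,psi):
    p,Rt,s=state_pose(); 
    sh=Rt.T@(np.array(xyz)-p)*100; rv=R.from_matrix(Rt.T@down(psi)).as_rotvec(degrees=True)
    j6=180+np.degrees(np.arctan2(xyz[1],xyz[0]))-psi
    print('shift',np.round(sh,2),'turn',np.round(rv,1),'rows',round(max(np.linalg.norm(sh)/4.17,np.linalg.norm(rv)/7.16),1),'j6',(j6+180)%360-180,'now',np.degrees(s['joint_pos'][5]))
E
python3 -c "
from h import *
p,Rt,s=state_pose();c=camera_info('wrist')
print(Rt.T@(c['xyz']-p)); print(Rt.T@q2R(c['attitude']))
plan([.50,-.05,.36],23)
plan([.48,-.05,.36],10)
"
```

```text
[ 0.08035238 -0.00023565 -0.14218173]
[[-1.01545749e-03 -9.50972899e-01 -3.09272556e-01]
 [ 9.99998281e-01 -4.85846371e-04 -1.78945400e-03]
 [ 1.55146331e-03 -3.09273842e-01  9.50971758e-01]]
shift [ 44.02 -33.26 -12.87] turn [ 0.  -0.   0.1] rows 13.6 j6 151.28940686250036 now 82.00148521348116
shift [ 42.18 -34.05 -12.87] turn [ 0.  -0.  13.1] rows 13.4 j6 164.05313694602648 now 82.00148521348116
```

{"api": "send_rows", "payload": {"series": [42,-34,-13,0,0,13,1,42,-34,-13,0,0,13,1,42,-34,-13,0,0,13,1,42,-34,-13,0,0,13,1,42,-34,-13,0,0,13,1,42,-34,-13,0,0,13,1,42,-34,-13,0,0,13,1,42,-34,-13,0,0,13,1,42,-34,-13,0,0,13,1,42,-34,-13,0,0,13,1]}}

```text
clock: 2.08
tcp_pos: [0.4158, -0.1688, 0.3296]
orientation: [0.0, 0.996, 0.088, 0.0]
wrist_force: [1.0, -0.8, -0.4]
finger_gap: 0.0854
```

```bash
python3 -c "
from h import *
plan([.48,-.05,.36],10)"
```

```text
shift [  8.41 -10.56  -3.05] turn [ 0.  -0.   0.1] rows 3.3 j6 164.05313694602648 now 137.5190824455175
```

{"api": "send_rows", "payload": {"series": [8.4,-10.6,-3,0,0,0,1,8.4,-10.6,-3,0,0,0,1,8.4,-10.6,-3,0,0,0,1,8.4,-10.6,-3,0,0,0,1,8.4,-10.6,-3,0,0,0,1,8.4,-10.6,-3,0,0,0,1]}}

```text
clock: 2.58
tcp_pos: [0.4795, -0.0509, 0.3587]
orientation: [0.0, 0.996, 0.09, -0.0]
wrist_force: [0.1, 0.1, 0.2]
finger_gap: 0.0855
```

```bash
python3 -c "
from h import *
im,c=look('wrist',save='w1',pmin=.25)
cv2.imwrite('pics/w1b.png',cv2.resize(im,(800,600),interpolation=cv2.INTER_CUBIC))"
```

```text
wrist flat_block_mid 0.91 box [38, 113, 50, 69] rect [423.2, 274.0, 51.5, 103.2, -68.1]
wrist squat_block_mid 0.86 box [439, 149, 56, 42] rect [507.8, -401.3, 59.8, 87.6, -35.1]
wrist squat_block_mid 0.68 box [35, 115, 53, 64] rect [426.1, 267.6, 49.2, 102.2, -66.1]
wrist long_peg_mid 0.98 box [34, 18, 55, 47] rect [589.8, 269.8, 10.9, 92.3, -32.3]
wrist spare_block_mid 0.75 box [356, 177, 43, 51] rect [425.9, -268.1, 66.6, 84.7, 89.7]
wrist spare_peg_mid 0.59 box [380, 95, 24, 36] rect [575.4, -253.6, 13.9, 71.1, -44.9]
wrist pocket_flat_floor 0.61 box [206, 90, 49, 81] rect [500.4, 1.0, 82.2, 128.0, -83.2]
wrist pocket_squat_floor 0.59 box [260, 0, 58, 95] rect [637.0, -65.9, 81.8, 125.6, -83.2]
wrist pocket_long_floor 0.64 box [253, 91, 58, 77] rect [511.4, -81.0, 81.2, 125.5, -83.0]
wrist pocket_short_floor 0.81 box [209, 1, 54, 92] rect [627.3, 15.3, 81.0, 125.5, -83.1]
```

View pics/w1b.png

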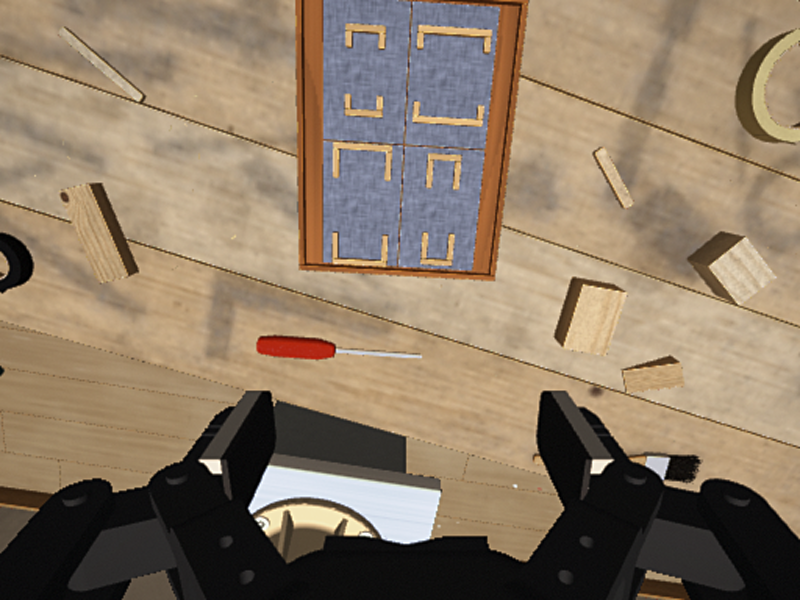

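The wrist view shows the tray with its four bracket pockets. At 800x600 they are flat at (362,203), squat at (455,75), long at (440,210) and short at (365,70). The flat block is at (100,232), the long peg at (102,65), the spare peg at (613,177), and the two squat blocks at (592,315) and (735,268). A small chunk at (652,375) isn't on the list. Next I'll get the pocket centres from the brackets, and move to the flat block.

```bash
cat >> h.py <<'E'
def walls(im,c,T=(570,-35),yaw=-83.1):
    """bracket walls in the tray, in tray frame (u along x', v along y'), printed per cluster"""
    g=cv2.cvtColor(im,cv2.COLOR_BGR2HSV); 
    b,gr,r=[im[...,i].astype(int) for i in range(3)]
    m=((r>b+25)&(r>130)&(gr>105)).astype(np.uint8)
    n,l,st,ce=cv2.connectedComponentsWithStats(m)
    out=[]
    for i in range(1,n):
        if st[i,4]<25: continue
        v,u=np.nonzero(l==i); P=toworld(c,np.c_[u,v],.019)*1000
        q=P[:,:2].mean(0)-T; a=np.radians(yaw+90); e=np.array([np.cos(a),np.sin(a)])
        if abs(q@e)<125 and abs(q@[-e[1],e[0]])<97: out.append((i,st[i,4],rect(P/1000)))
    return out,m
E
python3 -c "
from h import *
im=read_camera('wrist');c=camera_info('wrist')
o,m=walls(im,c)
for x in o: print(x)
plan([.42,.27,.20],203)"
```

```text
(16, np.int32(200), [657.6, 20.9, 18.7, 36.5, 7.2])
(17, np.int32(304), [670.2, -60.9, 18.8, 68.8, 7.5])
(27, np.int32(179), [598.0, 13.5, 18.7, 35.2, 7.4])
(29, np.int32(272), [605.3, -68.6, 19.0, 68.9, 6.3])
(45, np.int32(317), [547.2, 7.4, 35.0, 58.9, 6.9])
(53, np.int32(226), [552.1, -75.2, 33.1, 33.8, 6.8])
(61, np.int32(40), [530.5, -124.6, 3.8, 31.8, -84.1])
(64, np.int32(145), [465.8, 47.6, 11.7, 61.1, -83.4])
(66, np.int32(37), [462.6, 37.9, 6.5, 54.9, -76.2])
(75, np.int32(249), [457.5, -3.7, 34.2, 58.7, 6.7])
(76, np.int32(188), [472.0, -84.8, 32.8, 34.2, 6.7])
shift [ -0.19 -32.73  15.87] turn [  0.   -0.  167.1] rows 23.3 j6 9.73522627210761 now 154.17640437607113
```

{"api": "send_rows", "payload": {"series": [-0.2,-32.7,5,0,0,-70,1,-0.2,-32.7,5,0,0,-70,1,-0.2,-32.7,5,0,0,-70,1,-0.2,-32.7,5,0,0,-70,1,-0.2,-32.7,5,0,0,-70,1,-0.2,-32.7,5,0,0,-70,1,-0.2,-32.7,5,0,0,-70,1,-0.2,-32.7,5,0,0,-70,1,-0.2,-32.7,5,0,0,-70,1,-0.2,-32.7,5,0,0,-70,1]}}

```text
clock: 4.02
tcp_pos: [0.4186, 0.2724, 0.308]
orientation: [-0.0, 0.762, 0.648, -0.001]
wrist_force: [0.3, -0.3, 0.1]
finger_gap: 0.0851
```

{"api": "send_rows", "payload": {"series": [0,0,3,0,0,-70,1,0,0,6,0,0,-70,1,0,0,10,0,0,-70,1,0,0,10,0,0,-70,1,0,0,10,0,0,-70,1,0,0,10,0,0,-70,1,0,0,10,0,0,-70,1,0,0,10,0,0,-70,1,0,0,10,0,0,-70,1,0,0,10,0,0,-70,1]}}

```text
clock: 4.85
tcp_pos: [0.4198, 0.27, 0.2087]
orientation: [0.0, 0.255, 0.967, -0.0]
wrist_force: [1.1, 0.4, 0.1]
finger_gap: 0.0858
```

```bash
python3 -c "
from h import *
plan([.42,.27,.20],203)"
```

```text
shift [-0.01  0.01  0.87] turn [ -0.   -0.  -52.5] rows 7.3 j6 9.73522627210761 now 53.04358860881042
```

{"api": "send_rows", "payload": {"series": [0,0,1,0,0,-52,1,0,0,1,0,0,-52,1,0,0,1,0,0,-52,1,0,0,1,0,0,-52,1,0,0,1,0,0,-52,1,0,0,1,0,0,-52,1,0,0,1,0,0,-52,1,0,0,1,0,0,-52,1]}}

```text
clock: 5.52
tcp_pos: [0.4199, 0.27, 0.1987]
orientation: [-0.0, -0.195, 0.981, -0.0]
wrist_force: [0.2, -0.2, 0.3]
finger_gap: 0.0854
```

```bash
cat >> h.py <<'E'
def top(cam,n,h=None,save=None):
    """piece silhouette outline against the full box model: fit x,y,yaw so the projected box matches the mask hull"""
    from scipy.optimize import minimize
    D=dict(flat_block_mid=(35,100,22),squat_block_mid=(45,60,40),long_peg_mid=(10,90,9),short_peg_mid=(13,55,13),spare_block_mid=(50,75,35),spare_peg_mid=(11,70,11))
    im=read_camera(cam);c=camera_info(cam)
    if save: cv2.imwrite(f'pics/{save}.png',im)
    for d in silhouettes(cam,n)[:2]:
        v,u=np.nonzero(d['pixels']); r=rect(toworld(c,np.c_[u,v],H[n]/2)); m=d['pixels'].astype(np.float32)
        for k in ([n] if 'block' not in n or 'flat' in n else ['squat_block_mid','spare_block_mid']):
            B=np.array([[i,j,l] for i in(-.5,.5) for j in(-.5,.5) for l in(0,1)])*D[k]
            def cost(q,sz=8):
                P=B@R.from_euler('z',q[2]*10,degrees=True).as_matrix().T*.001+[q[0]/1000,q[1]/1000,h or 0]
                hull=cv2.convexHull(topix(c,P).astype(np.float32))
                f=np.zeros(m.shape,np.uint8); cv2.fillConvexPoly(f,np.round(hull*16).astype(np.int32),255,cv2.LINE_AA,4)
                return np.abs(f/255-m).sum()/m.sum()
            b=min((minimize(cost,[r[0],r[1],y/10],method='Nelder-Mead',options=dict(initial_simplex=np.array([r[0],r[1],y/10])+np.array([[0,0,0],[6,0,0],[0,6,0],[0,0,1.]]))) for y in (r[4],r[4]+45,r[4]-45)),key=lambda o:o.fun)
            print(n,'as',k,round(d['p'],2),'mid mm',np.round(b.x[:2],1),'yaw',round(b.x[2]*10,1),'mismatch',round(b.fun,3),'rect',r)
    return im,c
E
python3 -c "
from h import *
im,c=top('wrist','flat_block_mid',save='f1')
cv2.imwrite('pics/f1.png',im)"
```

```text
flat_block_mid as flat_block_mid 0.68 mid mm [424.1 273.5] yaw -66.6 mismatch 0.093 rect [424.9, 273.3, 35.0, 104.1, -66.8]
```

View pics/f1.png

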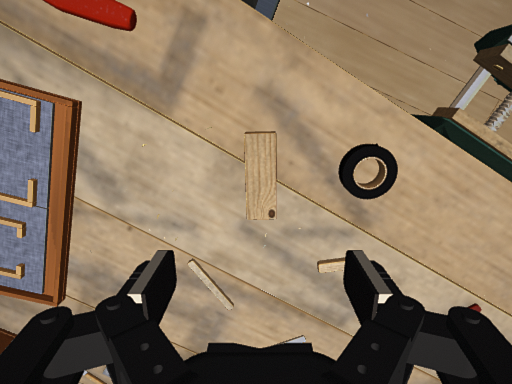

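The flat block is centred in view at (261,175). The short peg is at (330,265), the long peg at (210,284) and a tape roll at (368,171), all clear of the fingers. I'll descend on it now.

```bash
python3 -c "
from h import *
plan([.4241,.2735,.002],203.4)"
```

```text
shift [-0.52  0.17 19.67] turn [-0.   0.  -1.3] rows 4.7 j6 9.417770230539276 now 1.3940001319747126
```

{"api": "send_rows", "payload": {"series": [-0.5,0.2,4,0,0,-1.3,0.75,-0.5,0.2,8,0,0,-1.3,0.75,-0.5,0.2,12,0,0,-1.3,0.75,-0.5,0.2,15,0,0,-1.3,0.75,-0.5,0.2,17.5,0,0,-1.3,0.75,-0.5,0.2,19.1,0,0,-1.3,0.75,-0.5,0.2,19.6,0,0,-1.3,0.75,-0.5,0.2,19.6,0,0,-1.3,0.3,-0.5,0.2,19.6,0,0,-1.3,0.2,-0.5,0.2,19.6,0,0,-1.3,0.2], "newtons": 40}}

```text
clock: 6.45
tcp_pos: [0.425, 0.2743, 0.0043]
orientation: [0.001, -0.203, 0.979, 0.0]
wrist_force: [0.9, -0.2, -0.0]
finger_gap: 0.0341
```

{"api": "send_rows", "payload": {"series": [0,0,0,0,0,0,0.2,0,0,0,0,0,0,0.2,0,0,0,0,0,0,0.2]}}

```text
clock: 6.7
tcp_pos: [0.4248, 0.2742, 0.004]
orientation: [0.001, -0.203, 0.979, 0.0]
wrist_force: [-0.6, -0.1, 6.3]
finger_gap: 0.0345
```

{"api": "send_rows", "payload": {"series": [0,0,-3,0,0,0,0.2,0,0,-7,0,0,0,0.2,0,0,-10,0,0,0,0.2,0,0,-10,0,0,0,0.2]}}

```text
clock: 7.03
tcp_pos: [0.4276, 0.2755, 0.1091]
orientation: [0.005, -0.203, 0.979, 0.001]
wrist_force: [0.9, -0.1, -1.0]
finger_gap: 0.0338
```

```bash
python3 -c "
from h import *
print(get_state()['finger_gap'])
plan([.5024,.0018,.11],186.9)
im=read_camera('wrist');cv2.imwrite('pics/f2.png',im)"
```

```text
0.033798171936020034
shift [  4.02 -28.09  -0.13] turn [ 0.1  0.6 16.5] rows 6.8 j6 -6.694721413532108 now 0.3061564068134817
```

View pics/f2.png

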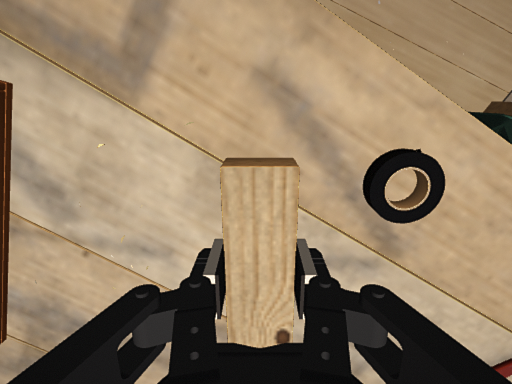

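The block is held square and centred across the jaws, with its far end at row 167. I'll check its offset along the length while moving over the pocket.

{"api": "send_rows", "payload": {"series": [4,-28.1,-0.1,0,0.5,16.5,0.2,4,-28.1,-0.1,0,0.5,16.5,0.2,4,-28.1,-0.1,0,0.5,16.5,0.2,4,-28.1,-0.1,0,0.5,16.5,0.2,4,-28.1,-0.1,0,0.5,16.5,0.2,4,-28.1,-0.1,0,0.5,16.5,0.2,4,-28.1,-0.1,0,0.5,16.5,0.2,4,-28.1,-0.1,0,0.5,16.5,0.2,4,-28.1,-0.1,0,0.5,16.5,0.2,4,-28.1,-0.1,0,0.5,16.5,0.2]}}

```text
clock: 7.92
tcp_pos: [0.4976, 0.0002, 0.1027]
orientation: [-0.005, -0.06, 0.998, -0.0]
wrist_force: [0.8, -0.1, -0.4]
finger_gap: 0.0345
```

```bash
python3 -c "
from h import *
p,Rt,s=state_pose();c=camera_info('wrist')
P=toworld(c,[[222,167],[298,167]],p[2]+.018)
print((P-p)@Rt*1000)
plan([.5024,.0018,.015],186.9)
im=read_camera('wrist');cv2.imwrite('pics/f3.png',im)"
```

```text
[[ 50.78975055 -15.59952096 -17.44443422]
 [ 50.74926274  17.46621495 -17.45415154]]
shift [-0.59  0.11  8.76] turn [-0.  -0.6 -0. ] rows 2.1 j6 -6.694721413532108 now -16.00418522198836
```

View pics/f3.png

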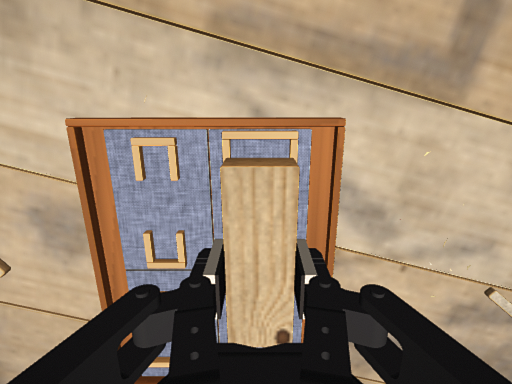

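The block is over its pocket, with the wall end visible at (221..299,132). I'll cross-check the pocket centre from that edge.

```bash
python3 -c "
from h import *
p,Rt,s=state_pose();c=camera_info('wrist')
P=toworld(c,[[221,132.5],[299,132]],.019)
e=down(186.9)
print(P*1000, (P.mean(0)-e[:,0]*.062)*1000)
plan([.5024,.0018,.017],186.9)"
```

```text
[[445.33369108 -34.32754667  19.        ]
 [437.81430657  24.63848378  19.        ]] [503.12495403   2.60395256  19.        ]
shift [-0.57  0.05  8.58] turn [-0.  -0.6  0.1] rows 2.1 j6 -6.694721413532108 now -16.011293208838698
```

{"api": "send_rows", "payload": {"series": [-0.6,0.1,0,0,-0.6,0,0.2,-0.6,0.1,3,0,-0.6,0,0.2,-0.6,0.1,5,0,-0.6,0,0.2,-0.6,0.1,7,0,-0.6,0,0.2,-0.6,0.1,8,0,-0.6,0,0.2,-0.6,0.1,8.5,0,-0.6,0,0.2,-0.6,0.1,8.7,0,-0.6,0,0.2,-0.6,0.1,8.7,0,-0.6,0,0.2]}}

```text
clock: 8.63
tcp_pos: [0.5042, 0.002, 0.0169]
orientation: [0.001, -0.061, 0.998, -0.001]
wrist_force: [0.4, 0.4, -0.8]
finger_gap: 0.0343
```

{"api": "send_rows", "payload": {"series": [0,0,0.15,0,0,0,0.2,0,0,0.15,0,0,0,0.2,0,0,0.15,0,0,0,0.6,0,0,0.15,0,0,0,0.6,0,0,0.15,0,0,0,0.6,0,0,-3,0,0,0,0.6,0,0,-7,0,0,0,0.6,0,0,-11,0,0,0,0.6,0,0,-15,0,0,0,0.6,0,0,-15,0,0,0,0.6]}}

```text
clock: 9.47
tcp_pos: [0.5081, 0.0009, 0.1751]
orientation: [0.007, -0.06, 0.998, -0.002]
wrist_force: [2.0, 0.4, 0.7]
finger_gap: 0.0512
```

```bash
python3 -c "
from h import *
im,c=top('wrist','flat_block_mid',h=.011)
cv2.imwrite('pics/f4.png',im)
plan([.47,-.32,.24],187)"
```

```text
flat_block_mid as flat_block_mid 0.84 mid mm [501.9   2.9] yaw -82.6 mismatch 0.142 rect [505.1, 2.9, 36.7, 107.2, -83.0]
shift [  7.32 -31.5   -7.06] turn [-0.2  0.4 -0.1] rows 7.9 j6 -41.24903300681194 now -15.857858531454596
```

View pics/f4.png

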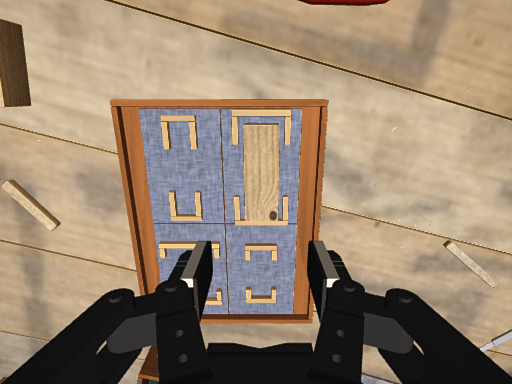

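The flat block lies in its pocket (262,173), with a fit offset under 1 mm. On to the squat blocks.

{"api": "send_rows", "payload": {"series": [7.3,-31.5,-7,0,0.4,0,1,7.3,-31.5,-7,0,0.4,0,1,7.3,-31.5,-7,0,0.4,0,1,7.3,-31.5,-7,0,0.4,0,1,7.3,-31.5,-7,0,0.4,0,1,7.3,-31.5,-7,0,0.4,0,1,7.3,-31.5,-7,0,0.4,0,1,7.3,-31.5,-7,0,0.4,0,1,7.3,-31.5,-7,0,0.4,0,1,7.3,-31.5,-7,0,0.4,0,1]}}

```text
clock: 10.4
tcp_pos: [0.4679, -0.3216, 0.2351]
orientation: [-0.003, -0.058, 0.998, 0.0]
wrist_force: [-0.2, 0.6, -0.5]
finger_gap: 0.0853
```

```bash
python3 -c "
from h import *
im,c=top('wrist','squat_block_mid')
top('wrist','spare_block_mid')
cv2.imwrite('pics/s1.png',im)"
```

```text
squat_block_mid as squat_block_mid 0.73 mid mm [ 509.2 -397.6] yaw -36.6 mismatch 0.073 rect [510.6, -398.0, 60.4, 63.0, -34.9]
squat_block_mid as spare_block_mid 0.73 mid mm [ 514.6 -393.8] yaw -40.1 mismatch 0.358 rect [510.6, -398.0, 60.4, 63.0, -34.9]
spare_block_mid as squat_block_mid 0.72 mid mm [ 424.3 -267.9] yaw -89.1 mismatch 0.153 rect [430.7, -266.0, 55.8, 78.0, -89.4]
spare_block_mid as spare_block_mid 0.72 mid mm [ 429.1 -267.7] yaw -88.8 mismatch 0.097 rect [430.7, -266.0, 55.8, 78.0, -89.4]
```

View pics/s1.png

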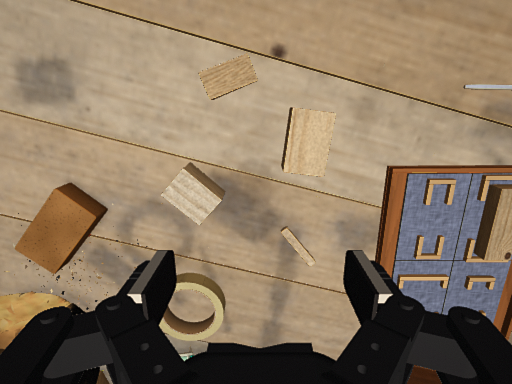

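Squat block at (195,194), and the fit clearly identifies it (mismatch 0.07 against 0.36). Spare block is at (310,141), spare peg (297,246), tape roll (193,305). I'll check the clearance to the tape.

```bash
python3 -c "
from h import *
c=camera_info('wrist')
print(toworld(c,[[192,273],[163,290],[222,290]],.01)*1000)
plan([.5092,-.3976,.003],233.4)"
```

```text
[[ 635.88578701 -394.73076936   10.        ]
 [ 669.69868909 -435.62153241   10.        ]
 [ 659.29823447 -349.37320025   10.        ]]
shift [-3.2  -8.4  23.26] turn [  0.2  -0.3 -46.4] rows 6.5 j6 -91.38388128174003 now -49.16312350558216
```

Clear of the tape. Descending while turning.

{"api": "send_rows", "payload": {"series": [-3.2,-8.4,4,0.2,-0.3,-46.4,0.85,-3.2,-8.4,8,0.2,-0.3,-46.4,0.85,-3.2,-8.4,11,0.2,-0.3,-46.4,0.85,-3.2,-8.4,13,0.2,-0.3,-46.4,0.85,-3.2,-8.4,13,0.2,-0.3,-46.4,0.85,-3.2,-8.4,13,0.2,-0.3,-46.4,0.85,-3.2,-8.4,13,0.2,-0.3,-46.4,0.85,-3.2,-8.4,13,0.2,-0.3,-46.4,0.85]}}

```text
clock: 11.27
tcp_pos: [0.5105, -0.3976, 0.106]
orientation: [-0.0, -0.45, 0.893, -0.0]
wrist_force: [-0.3, 0.2, 0.2]
finger_gap: 0.0723
```

```bash
python3 -c "
from h import *
top('wrist','squat_block_mid')
plan([.5092,-.3976,.003],233.4)"
```

```text
squat_block_mid as squat_block_mid 0.65 mid mm [ 510.  -400.2] yaw -35.1 mismatch 0.042 rect [511.5, -397.6, 51.4, 74.5, -35.7]
squat_block_mid as spare_block_mid 0.65 mid mm [ 514.5 -394.6] yaw -32.3 mismatch 0.291 rect [511.5, -397.6, 51.4, 74.5, -35.7]
shift [ 0.03  0.17 10.39] turn [-0.1 -0.1 -0.1] rows 2.5 j6 -91.38388128174003 now -98.3442254456271
```

{"api": "send_rows", "payload": {"series": [0.15,-0.05,3,0,0,-1,0.85,0.15,-0.05,6,0,0,-1,0.85,0.15,-0.05,8.5,0,0,-1,0.85,0.15,-0.05,10,0,0,-1,0.85,0.15,-0.05,10.4,0,0,-1,0.85,0.15,-0.05,10.4,0,0,-1,0.3,0.15,-0.05,10.4,0,0,-1,0.3,0.15,-0.05,10.4,0,0,-1,0.3,0.15,-0.05,10.4,0,0,-1,0.3,0.15,-0.05,10.4,0,0,-1,0.3]}}

```text
clock: 12.2
tcp_pos: [0.5108, -0.4021, 0.0046]
orientation: [0.0, -0.457, 0.89, -0.003]
wrist_force: [0.1, -0.3, 3.4]
finger_gap: 0.0443
```

{"api": "send_rows", "payload": {"series": [0,0,-3,0,0,0,0.3,0,0,-7,0,0,0,0.3,0,0,-11,0,0,0,0.3,0,0,-13,0,0,0,0.3,0,0,-13,0,0,0,0.3]}}

```text
clock: 12.62
tcp_pos: [0.5125, -0.4038, 0.1403]
orientation: [0.002, -0.457, 0.89, -0.007]
wrist_force: [-0.2, -0.4, -1.3]
finger_gap: 0.0446
```

```bash
python3 -c "
from h import *
plan([.6377,-.0648,.13],186.9)
im=read_camera('wrist');cv2.imwrite('pics/s2.png',im)"
```

```text
shift [-34.84   9.61   0.79] turn [-0.8  0.2 47.4] rows 8.7 j6 -12.702205113355149 now -99.58230633259265
```

View pics/s2.png

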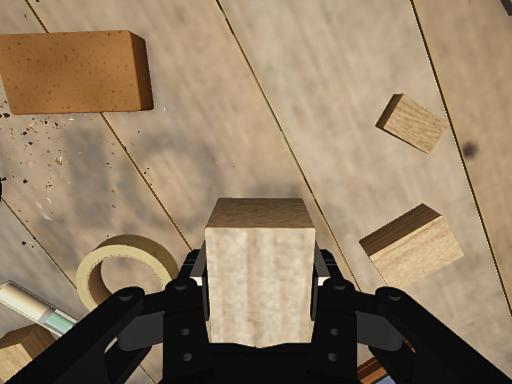

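The squat block is held square, with its top edge at row 228. I'll carry it over the squat pocket and compute the offset along its length.

{"api": "send_rows", "payload": {"series": [-34.8,9.6,0,-0.8,0.2,47.4,0.3,-34.8,9.6,0,-0.8,0.2,47.4,0.3,-34.8,9.6,0,-0.8,0.2,47.4,0.3,-34.8,9.6,0,-0.8,0.2,47.4,0.3,-34.8,9.6,0,-0.8,0.2,47.4,0.3,-34.8,9.6,0,-0.8,0.2,47.4,0.3,-34.8,9.6,0,-0.8,0.2,47.4,0.3,-34.8,9.6,0,-0.8,0.2,47.4,0.3,-34.8,9.6,0,-0.8,0.2,47.4,0.3,-34.8,9.6,0,-0.8,0.2,47.4,0.3]}}

```text
clock: 13.5
tcp_pos: [0.6352, -0.0555, 0.1305]
orientation: [-0.005, -0.064, 0.998, 0.006]
wrist_force: [0.4, -0.3, -1.1]
finger_gap: 0.0447
```

{"api": "send_rows", "payload": {"series": [0,0,0,0,0,0,0.3,0,0,0,0,0,0,0.3]}}

```text
clock: 13.67
tcp_pos: [0.6338, -0.0622, 0.1309]
orientation: [-0.005, -0.061, 0.998, 0.004]
wrist_force: [-0.2, -0.2, -0.8]
finger_gap: 0.0443
```

```bash
python3 -c "
from h import *
p,Rt,s=state_pose();c=camera_info('wrist')
P=toworld(c,[[205,228],[314,228]],p[2]+.0354)
print((P-p)@Rt*1000)
im=read_camera('wrist');o,m=walls(im,c)
for x in o: print(x)
plan([.6377,-.0648,.016],186.9)"
```

```text
[[ 29.91529363 -21.08789785 -35.29072025]
 [ 29.67175662  22.47447256 -34.90554303]]
(5, np.int32(74), [488.2, -97.8, 5.4, 5.9, -82.9])
(6, np.int32(78), [484.7, -70.0, 5.3, 6.0, -82.7])
(8, np.int32(5984), [518.7, 3.4, 58.7, 91.4, -82.9])
(11, np.int32(153), [486.6, 48.3, 4.1, 38.8, -83.2])
(49, np.int32(252), [550.5, -90.3, 5.7, 26.5, -84.3])
(50, np.int32(536), [552.0, -75.8, 32.9, 33.7, 7.0])
(62, np.int32(110), [582.7, -127.5, 2.6, 53.8, -83.1])
(82, np.int32(36), [593.7, 50.4, 1.1, 26.1, -83.1])
(83, np.int32(744), [605.2, -69.3, 18.7, 68.8, 6.8])
(86, np.int32(367), [598.5, 13.1, 18.0, 36.7, 6.8])
(89, np.int32(93), [599.7, 28.8, 5.7, 11.8, -83.5])
(102, np.int32(646), [650.0, 65.2, 17.8, 62.8, -86.4])
(105, np.int32(26), [651.5, -103.7, 0.9, 16.6, -86.0])
(121, np.int32(390), [657.2, 20.2, 19.5, 36.6, 6.9])
shift [-0.48 -0.33 11.51] turn [ 0.5 -0.5 -0. ] rows 2.8 j6 -12.702205113355149 now -19.923636215681697
```

Offset is about 0 and the pocket walls agree within 1 mm. Lowering.

{"api": "send_rows", "payload": {"series": [-0.5,-0.3,0,0.5,-0.5,0,0.3,-0.5,-0.3,4,0.5,-0.5,0,0.3,-0.5,-0.3,7,0.5,-0.5,0,0.3,-0.5,-0.3,9.5,0.5,-0.5,0,0.3,-0.5,-0.3,11,0.5,-0.5,0,0.3,-0.5,-0.3,11.4,0.5,-0.5,0,0.3,-0.5,-0.3,11.4,0.5,-0.5,0,0.3]}}

```text
clock: 14.3
tcp_pos: [0.6378, -0.0653, 0.0171]
orientation: [-0.001, -0.059, 0.998, 0.0]
wrist_force: [-1.1, 0.7, -1.0]
finger_gap: 0.0447
```

```bash
python3 -c "
from h import *
plan([.6377,-.065,.0155],186.9)"
```

```text
shift [0.   0.03 0.16] turn [ 0.  -0.1 -0.1] rows 0.0 j6 -12.719990410336578 now -19.806323388113235
```

{"api": "send_rows", "payload": {"series": [0,0,0.17,0,0,0,0.3,0,0,0.17,0,0,0,0.3,0,0,0.17,0,0,0,0.7,0,0,0.17,0,0,0,0.7,0,0,0.17,0,0,0,0.7,0,0,-3,0,0,0,0.7,0,0,-7,0,0,0,0.7,0,0,-11,0,0,0,0.7,0,0,-15,0,0,0,0.7,0,0,-15,0,0,0,0.7]}}

```text
clock: 15.13
tcp_pos: [0.6434, -0.0646, 0.1784]
orientation: [0.008, -0.061, 0.998, -0.002]
wrist_force: [1.8, -0.5, 0.7]
finger_gap: 0.0598
```

```bash
python3 -c "
from h import *
im,c=top('wrist','squat_block_mid',h=.011)
cv2.imwrite('pics/s3.png',im)
plan([.58,.29,.2],230)"
```

```text
squat_block_mid as squat_block_mid 0.81 mid mm [637.2 -64.2] yaw -83.4 mismatch 0.08 rect [642.0, -63.3, 50.9, 73.7, -82.8]
squat_block_mid as spare_block_mid 0.81 mid mm [645.1 -62.3] yaw -83.6 mismatch 0.371 rect [642.0, -63.3, 50.9, 73.7, -82.8]
shift [ 1.72 35.87 -2.95] turn [ -0.3   0.3 -43. ] rows 8.6 j6 -23.434948822922024 now -19.80482060812795
```

View pics/s3.png

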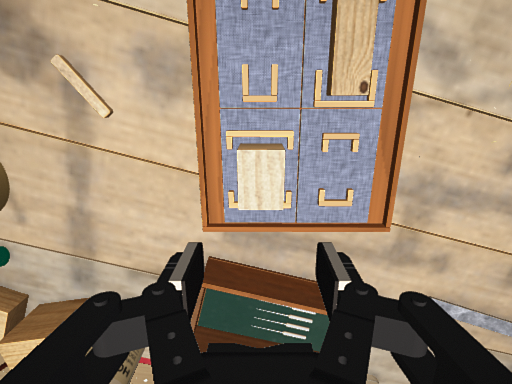

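The squat block sits in its pocket (262,178), off by less than 1 mm. Next, the long peg.

```bash
python3 -c "
from h import *
plan([.588,.268,.13],237.7)"
```

```text
shift [ 1.24 33.61  4.06] turn [ -0.3   0.3 -50.7] rows 8.1 j6 -33.19734054800182 now -19.80482060812795
```

{"api": "send_rows", "payload": {"series": [1.2,33.6,0,-0.3,0.3,-50.7,0.7,1.2,33.6,0,-0.3,0.3,-50.7,0.7,1.2,33.6,0,-0.3,0.3,-50.7,0.7,1.2,33.6,0,-0.3,0.3,-50.7,0.7,1.2,33.6,0,-0.3,0.3,-50.7,0.5,1.2,33.6,0,-0.3,0.3,-50.7,0.5,1.2,33.6,2,-0.3,0.3,-50.7,0.5,1.2,33.6,4,-0.3,0.3,-50.7,0.5,1.2,33.6,4,-0.3,0.3,-50.7,0.5,1.2,33.6,4,-0.3,0.3,-50.7,0.5]}}

```text
clock: 16.07
tcp_pos: [0.5826, 0.2706, 0.1235]
orientation: [-0.006, -0.484, 0.875, 0.003]
wrist_force: [-0.3, -0.5, -0.7]
finger_gap: 0.0428
```

```bash
python3 -c "
from h import *
im,c=top('wrist','long_peg_mid');top('wrist','long_peg_mid')
cv2.imwrite('pics/l1.png',im)
plan([.588,.268,.0],237.7)"
```

```text
long_peg_mid as long_peg_mid 0.68 mid mm [592.  269.5] yaw -32.6 mismatch 0.45 rect [591.7, 268.6, 8.9, 89.5, -32.3]
long_peg_mid as long_peg_mid 0.58 mid mm [591.3 270.3] yaw -32.2 mismatch 0.261 rect [591.1, 270.1, 9.2, 90.5, -32.4]
shift [-0.18 -0.11 12.83] turn [ 0.3 -0.1 -0.2] rows 3.1 j6 -33.19734054800182 now -40.279840911876825
```

View pics/l1.png

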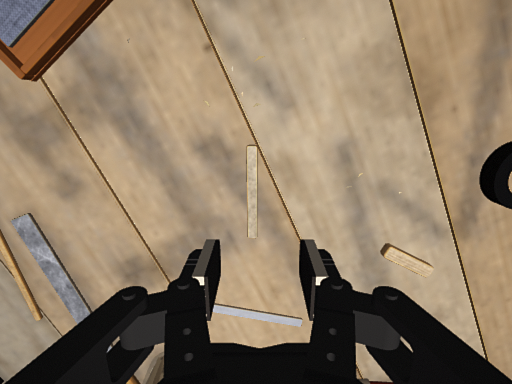

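The long peg is at (252,191) and the short peg at (407,261). I'll descend on the long peg.

```bash
python3 -c "
from h import *
plan([.5911,.2702,.001],237.6)"
```

```text
shift [-0.53 -0.25 12.72] turn [ 0.3 -0.1 -0.1] rows 3.1 j6 -33.03420313486157 now -40.279840911876825
```

{"api": "send_rows", "payload": {"series": [-0.5,-0.25,3,0.3,-0.1,0,0.4,-0.5,-0.25,6,0.3,-0.1,0,0.4,-0.5,-0.25,9,0.3,-0.1,0,0.4,-0.5,-0.25,11.5,0.3,-0.1,0,0.4,-0.5,-0.25,12.5,0.3,-0.1,0,0.4,-0.5,-0.25,12.7,0.3,-0.1,0,0.4,-0.5,-0.25,12.7,0.3,-0.1,0,0.4]}}

```text
clock: 16.85
tcp_pos: [0.5913, 0.2702, 0.0017]
orientation: [0.0, -0.481, 0.877, 0.0]
wrist_force: [-0.1, -0.4, 0.6]
finger_gap: 0.0343
```

{"api": "send_rows", "payload": {"series": [0,0,0,0,0,0,0,0,0,0,0,0,0,0,0,0,0,0,0,0,0,0,0,0,0,0,0,0,0,0,0,0,0,0,0], "newtons": 30}}

```text
clock: 17.27
tcp_pos: [0.5919, 0.2715, 0.003]
orientation: [0.001, -0.482, 0.876, -0.0]
wrist_force: [0.5, -2.1, 6.0]
finger_gap: 0.0084
```

{"api": "send_rows", "payload": {"series": [0,0,-2,0,0,0,0,0,0,-5,0,0,0,0,0,0,-9,0,0,0,0,0,0,-12,0,0,0,0,0,0,-12,0,0,0,0]}}

```text
clock: 17.68
tcp_pos: [0.5944, 0.2729, 0.1293]
orientation: [0.006, -0.482, 0.876, -0.001]
wrist_force: [1.0, 0.4, 0.4]
finger_gap: 0.0082
```

```bash
python3 -c "
from h import *
plan([.512,-.08,.12],186.9)
im=read_camera('wrist');cv2.imwrite('pics/l2.png',im)"
```

```text
shift [ 34.23 -11.91   0.69] turn [-0.1  0.7 50.8] rows 8.7 j6 -15.78065915052025 now -40.03935696777561
```

View pics/l2.png

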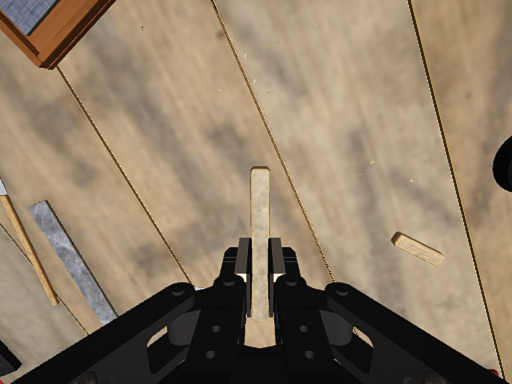

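The long peg is held straight, with its far end at (260,170). Carrying it to its pocket.

{"api": "send_rows", "payload": {"series": [34.2,-11.9,0.5,0,0.7,50.8,0,34.2,-11.9,0.5,0,0.7,50.8,0,34.2,-11.9,0.5,0,0.7,50.8,0,34.2,-11.9,0.5,0,0.7,50.8,0,34.2,-11.9,0.5,0,0.7,50.8,0,34.2,-11.9,0.5,0,0.7,50.8,0,34.2,-11.9,0.5,0,0.7,50.8,0,34.2,-11.9,0.5,0,0.7,50.8,0,34.2,-11.9,0.5,0,0.7,50.8,0,34.2,-11.9,0.5,0,0.7,50.8,0]}}

```text
clock: 18.57
tcp_pos: [0.5061, -0.0856, 0.1151]
orientation: [-0.006, -0.057, 0.998, -0.003]
wrist_force: [-0.2, -0.7, 0.7]
finger_gap: 0.0082
```

{"api": "send_rows", "payload": {"series": [0,0,0,0,0,0,0,0,0,0,0,0,0,0,0,0,0,0,0,0,0]}}

```text
clock: 18.82
tcp_pos: [0.5078, -0.0802, 0.1156]
orientation: [-0.006, -0.06, 0.998, -0.002]
wrist_force: [0.1, 0.1, 0.3]
finger_gap: 0.0085
```

```bash
python3 -c "
from h import *
p,Rt,s=state_pose();c=camera_info('wrist')
print((toworld(c,[[251,171],[269,171]],p[2]+.006)-p)@Rt*1000)
plan([.512,-.08,.0145],186.9)
im=read_camera('wrist');cv2.imwrite('pics/l3.png',im)"
```

```text
[[46.22259987 -3.35868555 -5.43707026]
 [46.21956762  5.26279554 -5.47202618]]
shift [-5.400e-01  1.000e-02  1.011e+01] turn [-0.2 -0.7  0. ] rows 2.4 j6 -15.78065915052025 now -24.541349249089606
```

View pics/l3.png

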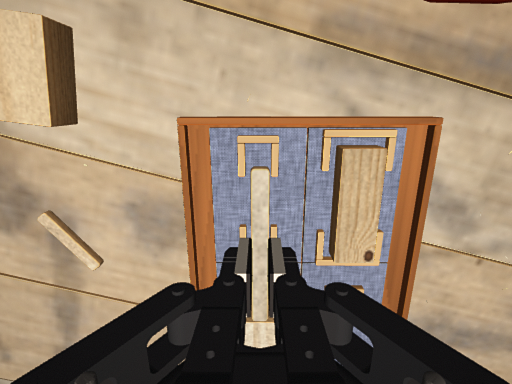

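{"api": "send_rows", "payload": {"series": [-0.6,0,0,0,-0.7,0,0,-0.6,0,4,0,-0.7,0,0,-0.6,0,7,0,-0.7,0,0,-0.6,0,9,0,-0.7,0,0,-0.6,0,9.9,0,-0.7,0,0,-0.6,0,10.1,0,-0.7,0,0,-0.6,0,10.1,0,-0.7,0,0]}}

```text
clock: 19.45
tcp_pos: [0.5133, -0.0806, 0.0151]
orientation: [0.001, -0.06, 0.998, -0.002]
wrist_force: [0.2, -0.8, -0.7]
finger_gap: 0.008
```

```bash
python3 -c "
from h import *
plan([.512,-.08,.014],186.9)"
```

```text
shift [0.12 0.08 0.11] turn [-0.3  0.1 -0. ] rows 0.0 j6 -15.78065915052025 now -24.552251800490076
```

{"api": "send_rows", "payload": {"series": [0.05,0.05,0.1,0,0,0,0,0.05,0.05,0.1,0,0,0,0,0.05,0.05,0.1,0,0,0,0.35,0.05,0.05,0.1,0,0,0,0.35,0.05,0.05,0.1,0,0,0,0.35,0,0,-3,0,0,0,0.35,0,0,-7,0,0,0,0.35,0,0,-11,0,0,0,0.35,0,0,-14,0,0,0,0.35,0,0,-14,0,0,0,0.35]}}

```text
clock: 20.28
tcp_pos: [0.5166, -0.0817, 0.1622]
orientation: [0.006, -0.06, 0.998, -0.004]
wrist_force: [0.2, 0.2, 0.3]
finger_gap: 0.0297
```

```bash
python3 -c "
from h import *
im,c=top('wrist','long_peg_mid',h=.011)
cv2.imwrite('pics/l4.png',im)
plan([.494,.4095,.16],300)"
```

```text
long_peg_mid as long_peg_mid 0.91 mid mm [510.2 -79.9] yaw -82.8 mismatch 0.361 rect [512.0, -79.9, 10.0, 92.3, -83.7]
shift [-3.87 48.93 -0.62] turn [  -0.5   -0.2 -113.2] rows 15.8 j6 -80.34305575857516 now -24.49695241765033
```

View pics/l4.png

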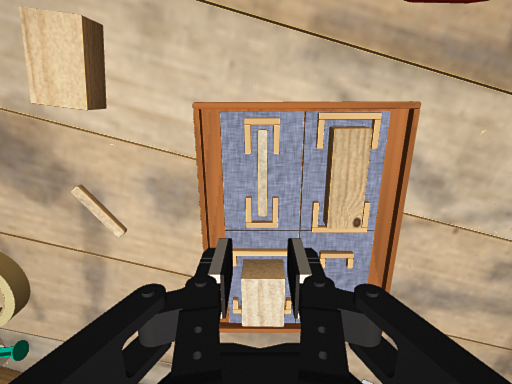

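The long peg is in its pocket at (263,172). Now the short peg.

{"api": "send_rows", "payload": {"series": [-3.9,48.9,-0.6,0,0,-113,0.5,-3.9,48.9,-0.6,0,0,-113,0.5,-3.9,48.9,-0.6,0,0,-113,0.5,-3.9,48.9,-0.6,0,0,-113,0.5,-3.9,48.9,-0.6,0,0,-113,0.5,-3.9,48.9,-0.6,0,0,-113,0.5,-3.9,48.9,-0.6,0,0,-113,0.5,-3.9,48.9,-0.6,0,0,-113,0.5,-3.9,48.9,-0.6,0,0,-113,0.5,-3.9,48.9,-0.6,0,0,-113,0.5]}}

```text
clock: 21.22
tcp_pos: [0.4945, 0.3373, 0.156]
orientation: [-0.003, -0.635, 0.773, -0.002]
wrist_force: [0.5, -0.5, -0.3]
finger_gap: 0.0426
```

```bash
python3 -c "
from h import *
plan([.494,.4095,.13],300)"
```

```text
shift [-7.09  1.44  2.56] turn [  0.1  -0.3 -41.2] rows 5.8 j6 -80.34305575857516 now -52.04843092613405
```

{"api": "send_rows", "payload": {"series": [-7.1,1.4,2.5,0,0,-41,0.5,-7.1,1.4,2.5,0,0,-41,0.5,-7.1,1.4,2.5,0,0,-41,0.5,-7.1,1.4,2.5,0,0,-41,0.5,-7.1,1.4,2.5,0,0,-41,0.5,-7.1,1.4,2.5,0,0,-41,0.5,-7.1,1.4,2.5,0,0,-41,0.5,-7.1,1.4,2.5,0,0,-41,0.5,-7.1,1.4,2.5,0,0,-41,0.5]}}

```text
clock: 21.97
tcp_pos: [0.4961, 0.4076, 0.1317]
orientation: [0.002, 0.863, -0.505, 0.001]
wrist_force: [-0.2, 0.6, -0.2]
finger_gap: 0.0424
```

```bash
python3 -c "
from h import *
im,c=top('wrist','short_peg_mid')
top('wrist','short_peg_mid')
cv2.imwrite('pics/p1.png',im)"
```

```text
short_peg_mid as short_peg_mid 0.82 mid mm [494.8 414.4] yaw 30.5 mismatch 0.241 rect [495.5, 413.5, 13.3, 55.6, 31.1]
short_peg_mid as short_peg_mid 0.93 mid mm [494.8 414.5] yaw 30.6 mismatch 0.252 rect [495.8, 413.3, 12.6, 54.4, 29.7]
```

View pics/p1.png

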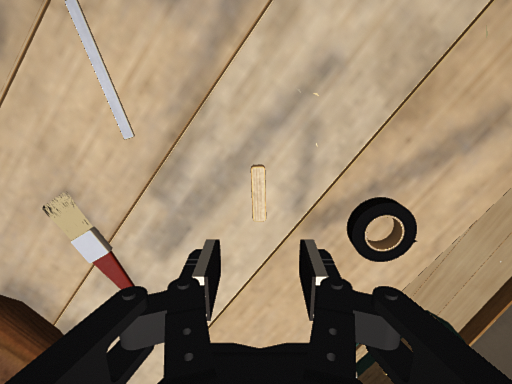

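The short peg is at (259,192), length 55 mm, nothing near it. Descending.

```bash
python3 -c "
from h import *
plan([.4952,.4139,.0025],300.5)"
```

```text
shift [-0.65 -0.19 13.02] turn [ 0.1 -0.3 -1.1] rows 3.1 j6 -80.61031589489775 now -87.01300385688364
```

{"api": "send_rows", "payload": {"series": [-0.6,-0.2,3,0,-0.3,-1,0.4,-0.6,-0.2,6,0,-0.3,-1,0.4,-0.6,-0.2,9,0,-0.3,-1,0.4,-0.6,-0.2,12,0,-0.3,-1,0.4,-0.6,-0.2,12.8,0,-0.3,-1,0.4,-0.6,-0.2,13,0,-0.3,-1,0.4,-0.6,-0.2,13,0,-0.3,-1,0.4]}}

```text
clock: 22.75
tcp_pos: [0.4958, 0.4137, 0.0032]
orientation: [0.0, 0.868, -0.497, -0.0]
wrist_force: [0.4, 0.3, 0.5]
finger_gap: 0.0339
```

{"api": "send_rows", "payload": {"series": [0,0,0,0,0,0,0,0,0,0,0,0,0,0,0,0,0,0,0,0,0,0,0,0,0,0,0,0,0,0,0,0,0,0,0], "newtons": 30}}

```text
clock: 23.17
tcp_pos: [0.4972, 0.4147, 0.0052]
orientation: [-0.002, 0.868, -0.497, 0.001]
wrist_force: [-0.1, 0.0, 6.4]
finger_gap: 0.0121
```

{"api": "send_rows", "payload": {"series": [0,0,-2,0,0,0,0,0,0,-5,0,0,0,0,0,0,-9,0,0,0,0,0,0,-12,0,0,0,0,0,0,-12,0,0,0,0]}}

```text
clock: 23.58
tcp_pos: [0.4994, 0.4162, 0.1314]
orientation: [-0.005, 0.868, -0.496, 0.003]
wrist_force: [0.1, 0.8, 0.9]
finger_gap: 0.0126
```

```bash
python3 -c "
from h import *
plan([.6278,.0172,.125],186.9)
im,c=top('wrist','short_peg_mid',h=.12);cv2.imwrite('pics/p2.png',im)"
```

```text
shift [40.9   9.16  0.49] turn [ -0.4   0.7 113.6] rows 15.9 j6 -5.330645195251009 now -87.737758728551
short_peg_mid as short_peg_mid 0.88 mid mm [393.5 518.7] yaw 60.8 mismatch 1.0 rect [465.5, 476.7, 25.9, 109.6, 30.8]
```

View pics/p2.png

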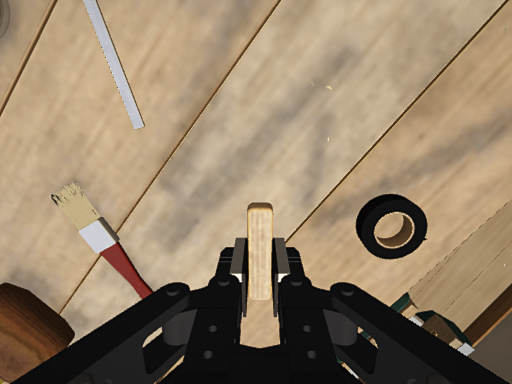

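The short peg is held (rows 205–300). Carrying it to its pocket in two calls.

{"api": "send_rows", "payload": {"series": [40.9,9.2,0.3,0,0.7,113,0,40.9,9.2,0.3,0,0.7,113,0,40.9,9.2,0.3,0,0.7,113,0,40.9,9.2,0.3,0,0.7,113,0,40.9,9.2,0.3,0,0.7,113,0,40.9,9.2,0.3,0,0.7,113,0,40.9,9.2,0.3,0,0.7,113,0,40.9,9.2,0.3,0,0.7,113,0,40.9,9.2,0.3,0,0.7,113,0,40.9,9.2,0.3,0,0.7,113,0]}}

```text
clock: 24.52
tcp_pos: [0.622, 0.015, 0.1181]
orientation: [-0.003, -0.411, 0.912, -0.002]
wrist_force: [0.0, -0.1, 0.1]
finger_gap: 0.0122
```

```bash
python3 -c "
from h import *
p,Rt,s=state_pose();c=camera_info('wrist')
print((toworld(c,[[247,209],[272,209],[258,300]],p[2]+.008)-p)@Rt*1000)
plan([.6278,.0172,.1],186.9)"
```

```text
[[ 27.38531461  -6.26893829  -7.76855322]
 [ 27.37171284   6.0105096   -7.78397533]
 [-25.46240595  -0.99952962  -8.20720933]]
shift [-0.56 -0.29  1.81] turn [-0.2 -0.4 41.6] rows 5.8 j6 -5.330645195251009 now -54.27499339076565
```

{"api": "send_rows", "payload": {"series": [-0.6,-0.3,1.8,-0.2,-0.4,41.6,0,-0.6,-0.3,1.8,-0.2,-0.4,41.6,0,-0.6,-0.3,1.8,-0.2,-0.4,41.6,0,-0.6,-0.3,1.8,-0.2,-0.4,41.6,0,-0.6,-0.3,1.8,-0.2,-0.4,41.6,0,-0.6,-0.3,1.8,-0.2,-0.4,41.6,0,-0.6,-0.3,1.8,-0.2,-0.4,41.6,0,-0.6,-0.3,1.8,-0.2,-0.4,41.6,0,-0.6,-0.3,1.8,-0.2,-0.4,41.6,0]}}

```text
clock: 25.27
tcp_pos: [0.6285, 0.0195, 0.1008]
orientation: [0.001, -0.064, 0.998, -0.0]
wrist_force: [0.5, -0.2, -0.6]
finger_gap: 0.0122
```

```bash
python3 -c "
from h import *
im=read_camera('wrist');c=camera_info('wrist')
for x in walls(im,c)[0]:
    if x[2][0]>580: print(x)
plan([.6278,.0172,.0165],186.9)"
```

```text
(4, np.int32(9557), [597.9, -78.8, 86.3, 197.2, -82.8])
(48, np.int32(1726), [622.3, 64.3, 17.0, 116.2, -83.0])
(62, np.int32(620), [598.1, 13.3, 19.0, 36.6, 7.3])
(84, np.int32(106), [658.6, 4.9, 5.1, 16.8, -84.2])
(85, np.int32(215), [667.1, -35.7, 17.2, 17.7, -82.7])
(95, np.int32(44), [693.5, -41.9, 0.0, 37.5, 7.3])
shift [ 0.12 -0.2   8.46] turn [-0.1  0.1  0.5] rows 2.0 j6 -5.330645195251009 now -12.870789812416751
```

Walls agree. Lowering.

{"api": "send_rows", "payload": {"series": [0.1,-0.2,3,0,0,0.5,0,0.1,-0.2,5.5,0,0,0.5,0,0.1,-0.2,7.5,0,0,0.5,0,0.1,-0.2,8.3,0,0,0.5,0,0.1,-0.2,8.4,0,0,0.5,0,0.1,-0.2,8.5,0,0,0.5,0,0.1,-0.2,8.5,0,0,0.5,0]}}

```text
clock: 25.9
tcp_pos: [0.6291, 0.0172, 0.0173]
orientation: [0.002, -0.059, 0.998, -0.001]
wrist_force: [0.3, 0.9, -0.5]
finger_gap: 0.0123
```

{"api": "send_rows", "payload": {"series": [0,0,0.1,0,0,0,0,0,0,0.1,0,0,0,0,0,0,0.1,0,0,0,0.35,0,0,0.1,0,0,0,0.35,0,0,0.1,0,0,0,0.35,0,0,-3,0,0,0,0.35,0,0,-7,0,0,0,0.35,0,0,-11,0,0,0,0.35,0,0,-15,0,0,0,0.35,0,0,-15,0,0,0,0.35]}}

```text
clock: 26.73
tcp_pos: [0.6327, 0.017, 0.1764]
orientation: [0.008, -0.059, 0.998, -0.002]
wrist_force: [1.7, 0.5, -0.2]
finger_gap: 0.0299
```

{"api": "send_rows", "payload": {"series": [6,0,-8,0,0,0,0.35,6,0,-8,0,0,0,0.35,6,0,-8,0,0,0,0.35,6,0,-8,0,0,0,0.35,6,0,-8,0,0,0,0.35]}}

```text
clock: 27.15
tcp_pos: [0.569, 0.0103, 0.2476]
orientation: [0.003, -0.059, 0.998, -0.001]
wrist_force: [0.2, 0.2, 0.5]
finger_gap: 0.0297
```

```bash
python3 -c "
from h import *
im,c=top('wrist','short_peg_mid',h=.011)
for n in('long_peg_mid','flat_block_mid','squat_block_mid'): top('wrist',n,h=.011)
top('wrist','spare_block_mid');top('wrist','spare_peg_mid')
cv2.imwrite('pics/e.png',im)"
```

```text
short_peg_mid as short_peg_mid 0.67 mid mm [628.3  17.4] yaw -83.1 mismatch 0.184 rect [631.4, 17.5, 14.1, 57.9, -83.1]
long_peg_mid as long_peg_mid 0.74 mid mm [510.8 -79.3] yaw -83.6 mismatch 0.335 rect [510.8, -81.8, 12.0, 91.5, -83.1]
flat_block_mid as flat_block_mid 0.95 mid mm [503.4   2.6] yaw -83.3 mismatch 0.063 rect [503.5, 2.6, 37.9, 104.6, -83.3]
squat_block_mid as squat_block_mid 0.63 mid mm [639.3 -63.7] yaw -81.7 mismatch 0.079 rect [646.0, -67.0, 57.3, 76.2, -81.8]
squat_block_mid as spare_block_mid 0.63 mid mm [647.5 -63.8] yaw -86.9 mismatch 0.32 rect [646.0, -67.0, 57.3, 76.2, -81.8]
squat_block_mid as squat_block_mid 0.22 mid mm [534.7   2.7] yaw -173.8 mismatch 0.95 rect [502.9, 1.5, 80.8, 124.1, -83.1]
squat_block_mid as spare_block_mid 0.22 mid mm [532.5   6. ] yaw -173.3 mismatch 0.873 rect [502.9, 1.5, 80.8, 124.1, -83.1]
spare_block_mid as squat_block_mid 0.91 mid mm [ 435.1 -265.9] yaw 89.9 mismatch 0.016 rect [439.5, -264.6, 54.9, 68.0, -0.9]
spare_block_mid as spare_block_mid 0.91 mid mm [ 427.5 -268.4] yaw 89.6 mismatch 0.017 rect [439.5, -264.6, 54.9, 68.0, -0.9]
spare_peg_mid as spare_peg_mid 0.64 mid mm [ 576.7 -252.1] yaw -41.5 mismatch 0.368 rect [576.2, -252.8, 16.9, 71.2, -43.9]
```

```bash
python3 -c "
from workcell import *
print(hand_in())"
```

```text
the job is handed in; nothing more can be done
None
```

The kit is packed and handed in: the flat block, squat block, long peg and short peg each lie in the pocket made to their size. They went in in the order you listed, with the clock at about 27 s of the 99 s allowed.

- **Placement:** in the last wrist picture, each piece measured within about 2 mm of its pocket centre and 1.5° of the tray's direction. The clearance is 6 mm a side.
- **Left alone:** the larger squat block and the middle-length peg were still where they first lay, within about 2 mm. The gripper was open and clear above the tray.
- **Checks that fell short:** The viewer had reached its limit of 16 pictures, so I could not look at the last one. The short peg's final position therefore rests on the measurement alone, though I viewed the other three in their pockets. The outline fits for the thin pegs were loose (mismatch 0.18–0.37), partly because they cover so few pixels. The network also gave one low-confidence (0.22) false "squat block" report over the flat pocket, which I ignored. The spare block was partly out of that picture, so its size could not be told apart there; the earlier close view had settled which block was which.

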